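# Lift the candle carrier out of the counter drawer

### The job

Pull the drawer of the small cabinet on the counter all the way out to its stop and leave it out, then take the three-candle iron carrier by the upright grip in its middle and lift it straight out of the drawer, keeping it level so that its candles stay upright in their cups. Hold it up above the open drawer, still and level, with its underside at least 5 cm above the top of the cabinet, for a couple of seconds and finish while still holding it there: do not put it down or let go. Leave the thick candle standing in the drawer and do not knock over or push about anything else on the counter.

Things in the scene. Friction and masses are not known exactly. Their poses are not given: they have to be found in the camera images.
- cab: small dark wooden counter-top cabinet with one drawer, 240 mm deep (its x) by 340 mm wide (its y) by 140 mm high, fixed to the counter; origin at the centre of its underside, its x axis points from the front to the back, so the drawer comes out along its -x; the body's front face is 120 mm from the origin
- cab_drawer0 (a joint): how far the drawer is out, in m: 0 shut, 0.1656 at its stop; it slides with about 1 N of friction and light damping (4 N per m/s), and stays where it is left
- cab_drawer0_handle (a point): middle of the drawer's handle, 102 mm above the counter: a level brass bar 11 mm thick and 120 mm long running along the cabinet's y, 35 mm (to its centre line) in front of the drawer's face, on two thin stems near its ends; moves with the drawer. The drawer is a tray with its inner floor 22 mm above the counter, side walls up to 118 mm and a front panel up to 128 mm above the counter, inside 195 mm (x) by 298 mm (y)
- carrier: dark iron candle carrier standing in the drawer, in its left or its right half: a round foot plate 116 mm in diameter and 5 mm thick with three cups (44 mm outside diameter, rim 17 mm above the underside) and in the middle a thin post with an upright flat grip; total height 92 mm; about 0.35 kg (plus three candles of about 40 g); origin at the centre of its underside, z up
- carrier_grip (a point): middle of the carrier's grip, 77 mm above its underside on its centre line: an upright iron plate 36 mm long (along the carrier's x), 10 mm thick (along its y) and 32 mm high (from 60 to 92 mm above the underside); axes as the carrier's
- candle0: short yellow candle, 36 mm diameter, 40 mm high (wick 7 mm more), standing loose in the carrier's cup on the carrier's +y side, 34 mm from its centre; its top is 45 mm above the carrier's underside; origin at the centre of its underside
- carrier_cup0 (a point): centre of the floor of the carrier's cup on the carrier's +y side (40 mm inside diameter, 12 mm deep), where candle0 stands
- candle1: short yellow candle, 36 mm diameter, 40 mm high (wick 7 mm more), standing loose in the carrier's cup at -x, -y, 34 mm from its centre; its top is 45 mm above the carrier's underside; origin at the centre of its underside
- carrier_cup1 (a point): centre of the floor of the carrier's cup at -x, -y (40 mm inside diameter, 12 mm deep), where candle1 stands
- candle2: short yellow candle, 36 mm diameter, 40 mm high (wick 7 mm more), standing loose in the carrier's cup at +x, -y, 34 mm from its centre; its top is 45 mm above the carrier's underside; origin at the centre of its underside
- carrier_cup2 (a point): centre of the floor of the carrier's cup at +x, -y (40 mm inside diameter, 12 mm deep), where candle2 stands
- stub: thick yellow candle, 52 mm diameter, 45 mm high, standing in the other half of the drawer; stays there; origin at the centre of its underside
- pillar_tall: upright yellow pillar candle, 70 mm diameter, 150 mm high, standing on the counter at the cabinet's left (+y); farther left, centred over 0.59 m from the robot's x axis, a fixed iron candelabrum (270 mm across, 240 mm high); to be left alone; origin at the centre of its underside
- pillar_short: upright yellow pillar candle, 60 mm diameter, 90 mm high, standing on the counter at the cabinet's right (-y); farther right, centred over 0.58 m from the robot's x axis, a fixed scale (240 mm across, with candles 151 mm high); to be left alone; origin at the centre of its underside
- candlestick: turned brass candlestick, 80 mm foot, 105 mm high, standing on the counter; to be left alone; origin at the centre of its underside
- matchbox: flat cardboard box of long matches, 110 x 60 x 28 mm, lying on the counter; to be left alone; origin at the centre of its underside
- saucer: white ceramic saucer, 100 mm across, 14 mm high, lying on the counter in front of the cabinet, clear below the drawer and its handle when out; to be left alone; origin at the centre of its underside

How it is judged:
By the outcome, as a careful person would: the job done as asked, in the order asked, and still so for the second after the job is handed in, while the arm keeps its last pose, push and grip.
It also fails if it takes over 56 s, if anything falls off the work surface, if the arm or the gripper's body presses on something with over 40 N, if the wrist force passes 120 N, or if a joint passes its speed limit or range.

### The arm

A 6-joint arm with a two-finger parallel gripper is mounted at the origin on the work surface. World frame = base frame: x ahead of the robot, y to its left, z up, the work surface at z = 0. Lengths are in m, angles in rad, forces in N, time in s.
With the tool pointing down it reaches from about 0.3 to 0.875 m from the base axis. Payload 4.2 kg.
Tool frame: the origin (TCP) lies at the centre of the arm's flange, where the gripper is bolted on; the fingertips stand 173 mm ahead of it and the grasp point (between the pads) lies 155 mm ahead of it; z points along the fingers, y is the line along which they close (so a half turn about z gives the same grasp; the last joint's range is limited). The gripper opens to 85 mm and grips with 20 to 120 N. Pads are 22 mm wide; open, the fingers measure 114 mm over their backs; the gripper's body (76 mm by 85 mm) begins 54 mm behind the grasp point. The pads swing forward as they close: fully open they stand 13 mm farther back than shut.
Start: joints at [-1.293, 0.32, 1.565, -0, 1.257, -0.02], TCP at [0.169, -0.55, 0.405] pointing down, gripper open.
Joint ranges: [-3.11, 3.11], [-0.84, 2.01], [0.21, 2.61], [-1.34, 4.49], [0.05, 2.63], [-2.56, 2.56]. Speed limits (rad/s): [2.57, 2.57, 3.14, 3.14, 3.14, 3.14].

### API

Orientations are given as a rotation vector (axis times angle).
In Python, from rig import ctrl gives the robot as it stands. The module is installed in compiled form; this text tells all that it offers.
- The arm moves only by the tool jog_arm, never from a script. Its argument "increments" is a list of rows, each an object of numbers: "x", "y", "z": the shift along the tool's x, y, z in cm; "rx", "ry", "rz": the turn, a rotation vector about the tool's x, y, z in rad; "gripper": the finger opening in cm, from 0 to 8.54. In form: [{"x": .., "y": .., "z": .., "rx": .., "ry": .., "rz": .., "gripper": ..}, ...]. A call has 1 to 5 rows; each row shifts and turns the commanded pose from where the row before left it, along the tool's axes as they then stand; what a row does not reach is not made up. A row lasts 1/8 s, in which the tool goes at most 62.5 mm and 10.7 degrees, less where a joint would pass 70% of its speed; a pose out of reach is approached as far as the arm can. A call with a gripper value outside its range is refused whole. The fingers move at their own pace and stop on an object; "squeeze" is the grip in N (left out, the last holds). Time passes only in rows, so rows that do not move let the fingers close. It gives the time, the measured TCP pose, the force, the opening and the grip force at its end, in the units of the state.
- ctrl.observe(): the state, without advancing time (a new reading comes with each control period).
- ctrl.camera(name): name is "scene" or "top" or "wrist"; returns (picture, depth): 420x560x3 uint8, red, green, blue; 420x560 float32, m along the optical axis (not along the pixel's ray), 0 where there is no reading.
- ctrl.camera_info(name): a dict with "intrinsics" (3x3 intrinsics, pixels), "dist" ([k1, k2, p1, p2, k3] as OpenCV has them; the pictures are not rectified), "world_from_camera" (4x4, takes a point from camera to world coordinates). Camera axes: x right, y up, looking along -z (the intrinsics and any distortion apply to the point x, -y, -z); pixel columns grow to the right and rows downward; lengths in m; the calibration is good to about 2 mm. A picture is of the moment at which its call begins: read the wrist's pose just before it. camera_info takes no time and is no camera call; for the wrist camera it gives the pose at the moment of the call.
- ctrl.close_job(): hands the job in; it is judged then, once.
The state is a dict: "time": time; "joint_pos": joint angles; "joint_velocities": joint speeds; "joint_torque": joint torques, N m; "ee_pos": TCP position; "tool_rot": TCP orientation; "wrist_force": force on the tool from outside, world axes, zero at the start; "torque": the same for the moment, N m; "finger_gap": opening from 0.0 (shut) to 1.0 (fully open); "finger_force": force on a finger pad.
Only numpy, scipy, OpenCV 4.12 (cv2) and the standard library are available. Lean on these libraries where they do the work, as an engineer would, in place of code of your own. Each camera call takes 0.05 s, during which the arm holds its last target. There are 200 camera calls.

## Working session

There is one attempt and no reset: what is moved stays moved. The work goes in short steps, Python scripts to look and compute and a tool call to move; the robot and the scene stay as the last step left them, time stands still between calls to the robot, and variables do not carry over. Pictures are saved under pics/ and viewed, at most 10 in all, crops included, and the job is handed in when it is done.

Besides the shell and the picture viewer there is one more tool, called after ">>>" in YAML: its name, and indented under it one key for each argument. jog_arm: Moves the arm, as the interface text tells. Its arguments: {"type":"object","properties":{"increments":{"type":"array","items":{"type":"object","properties":{"x":{"type":"number"},"y":{"type":"number"},"z":{"type":"number"},"rx":{"type":"number"},"ry":{"type":"number"},"rz":{"type":"number"},"gripper":{"type":"number"}}}},"squeeze":{"type":"number"}},"required":["increments"]}

```bash
mkdir -p pics
cat > h.py <<'E'
import numpy as np, cv2
from rig import ctrl
def grab(n):
    info=ctrl.camera_info(n); im,d=ctrl.camera(n); return im,d,info
def world(info,d):
    K=np.array(info["intrinsics"]);h,w=d.shape
    uv=np.stack(np.meshgrid(np.arange(w),np.arange(h)),-1).reshape(-1,1,2).astype(np.float64)
    p=cv2.undistortPoints(uv,K,np.array(info["dist"],float)).reshape(h,w,2)
    c=np.stack([p[...,0]*d,-p[...,1]*d,-d],-1); T=np.array(info["world_from_camera"])
    return c@T[:3,:3].T+T[:3,3]
E
python3 - <<'E'
from h import *
o=ctrl.observe(); print(o)
ims=[]
for n in("scene","top"):
    im,d,i=grab(n); np.savez(f"{n}0.npz",im=im,d=d,W=world(i,d)); cv2.imwrite(f"pics/{n}0.png",im[...,::-1]); print(n,np.array(i["world_from_camera"]).round(3).tolist(), i["dist"])
E
```

```text
{'time': 0.0, 'joint_pos': array([-1.29300720e+00,  3.20271795e-01,  1.56568399e+00,  3.07080913e-05,
        1.25739318e+00, -2.00009573e-02]), 'joint_velocities': array([ 0.00164912, -0.00124142,  0.00105841,  0.00041548,  0.00249739,
        0.00013866]), 'joint_torque': array([ 2.91151802e-03, -4.15512228e+01, -2.34160030e+01,  1.32058208e-04,
        8.18649831e-03, -1.15958238e-05]), 'ee_pos': array([ 0.16866577, -0.54952216,  0.40389161]), 'tool_rot': array([-3.10510881e+00, -4.65767434e-01,  3.08946756e-04]), 'wrist_force': array([ 0.23028321,  0.19842743, -0.36070722]), 'torque': array([-0.0338793 , -0.03791232,  0.05076988]), 'finger_force': 0.0, 'finger_gap': 0.998097853550412}
scene [[-0.472, 0.682, -0.558, -0.109], [-0.882, -0.374, 0.288, 0.344], [-0.013, 0.628, 0.778, 1.037], [0.0, 0.0, 0.0, 1.0]] [-0.00906621  0.          0.          0.          0.        ]
top [[-0.006, 0.998, -0.064, 0.535], [-1.0, -0.005, 0.008, 0.011], [0.008, 0.064, 0.998, 0.872], [0.0, 0.0, 0.0, 1.0]] [-0.0119747  0.         0.         0.         0.       ]
```

View pics/top0.png

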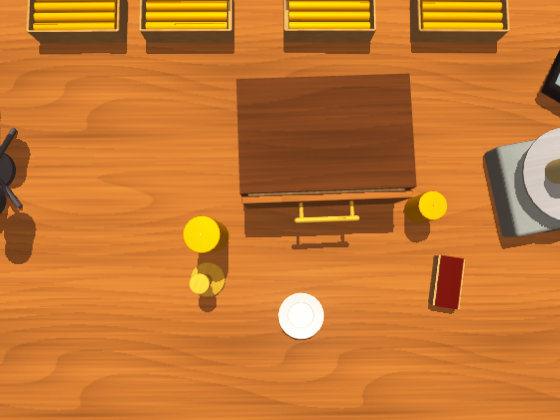

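View pics/scene0.png

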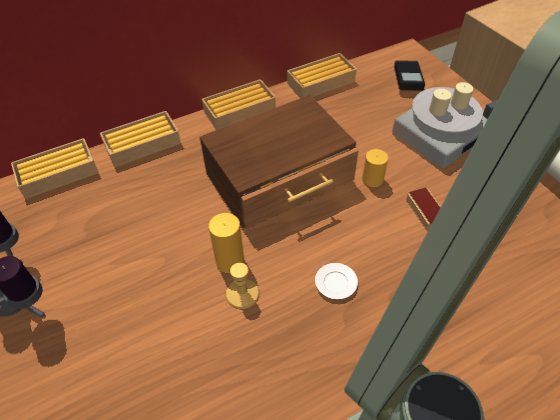

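The top view shows the cabinet at columns 237–415, rows 75–193, with the brass handle at about (327,218). The saucer is at (301,316), the tall pillar at (202,234) with the candlestick below it, the short pillar at (433,206) and the matchbox at (448,283). The scene view agrees with this.

Run:
```python
from h import *
z=np.load("top0.npz");W=z["W"];im=z["im"];hsv=cv2.cvtColor(im,cv2.COLOR_RGB2HSV)
top=(abs(W[...,2]-.14)<.006)&(W[...,0]>.4)&(abs(W[...,1])<.3)&(W[...,0]<.9)
n,l,s,c=cv2.connectedComponentsWithStats(top.astype(np.uint8));k=1+s[1:,4].argmax()
P=W[l==k];print("top z",np.median(P[:,2]),len(P));r=cv2.minAreaRect(P[:,:2].astype(np.float32));print(r,cv2.boxPoints(r))
m=np.zeros(top.shape,bool);m[198:226,290:365]=1
h=m&(W[...,2]>.085)&(W[...,2]<.12)&(hsv[...,1]>100)&(hsv[...,2]>110)&(hsv[...,0]>18)
P=W[h];print("handle",len(P),np.percentile(P,[2,50,98],axis=0).round(4));print(cv2.minAreaRect(P[:,:2].astype(np.float32)))
bar=m&(W[...,2]>.09)&(W[...,2]<.12)&(np.arange(420)[:,None]>211);P=W[bar]
r=cv2.minAreaRect(P[:,:2].astype(np.float32));print("bar",len(P),r,np.median(P,0),P.min(0),P.max(0),np.polyfit(P[:,1],P[:,0],1))
for nm,(u,v) in dict(saucer=(301,316),tall=(202,234),stick=(200,284),short=(433,206),match=(448,283)).items(): print(nm,W[v,u].round(3))
# panel profile along column 280,380
for u in(275,380):
  print([(v,*W[v,u].round(3)[[0,2]]) for v in range(182,212,2)])
```

```text
top z 0.1404547016409894 19902
((0.7517036199569702, -0.09293821454048157), (0.22570326924324036, 0.341404527425766), 1.6985827684402466) [[ 0.6338417   0.07434394]
 [ 0.6439615  -0.26691058]
 [ 0.86956555 -0.26022038]
 [ 0.85944575  0.08103415]]
handle 393 [[ 0.5816 -0.1575  0.1031]
 [ 0.5874 -0.1008  0.1067]
 [ 0.6136 -0.039   0.1099]]
((0.599606454372406, -0.09798538684844971), (0.036155954003334045, 0.1270158439874649), 1.9023100137710571)
bar 386 ((0.5896037817001343, -0.09747053682804108), (0.1286531537771225, 0.020035866647958755), 89.80537414550781) [ 0.58716302 -0.09592245  0.10669799] [ 0.57976354 -0.16180334  0.10018772] [ 0.59980559 -0.03313036  0.11137573] [-0.02347784  0.58507788]
saucer [ 0.376 -0.053  0.002]
tall [0.556 0.141 0.152]
stick [0.458 0.154 0.102]
short [ 0.612 -0.318  0.093]
match [ 0.449 -0.374  0.027]
[(182, np.float64(0.655), np.float64(0.141)), (184, np.float64(0.651), np.float64(0.141)), (186, np.float64(0.647), np.float64(0.14)), (188, np.float64(0.643), np.float64(0.141)), (190, np.float64(0.639), np.float64(0.141)), (192, np.float64(0.637), np.floa
[... 388 characters left out ...]
.613), np.float64(0.002))]
[(182, np.float64(0.653), np.float64(0.143)), (184, np.float64(0.65), np.float64(0.139)), (186, np.float64(0.646), np.float64(0.14)), (188, np.float64(0.643), np.float64(0.132)), (190, np.float64(0.642), np.float64(0.116)), (192, np.float64(0.636), np.float64(0.129)), (194, np.float64(0.632), np.float64(0.126)), (196, np.float64(0.628), np.float64(0.128)), (198, np.float64(0.625), np.float64(0.122)), (200, np.float64(0.626), np.float64(0.083)), (202, np.float64(0.626), np.float64(0.043)), (204, np.float64(0.626), np.float64(0.001)), (206, np.float64(0.621), np.float64(0.003)), (208, np.float64(0.617), np.float64(0.001)), (210, np.float64(0.612), np.float64(0.002))]
```

>>> jog_arm:
  increments:
    - {"rz": -0.13, "gripper": 3.0}
    - {"rz": -0.13}
    - {"rz": -0.13}
    - {"rz": -0.13}
    - {"rz": -0.13}

```text
validation failed for argument at $.in...
```

>>> jog_arm:
  increments:
    - {"rz": -0.13}
    - {"rz": -0.13}
    - {"rz": -0.13}
    - {"rz": -0.13}
    - {"rz": -0.13}

```text
validation failed for argument at $.in...
```

>>> jog_arm:
  increments:
    - {"x": 3.6, "y": 3.6}
    - {"x": 3.6, "y": 3.6}
    - {"x": 3.6, "y": 3.6}
    - {"x": 3.6, "y": 3.6}
    - {"x": 3.6, "y": 3.6}

```text
validation failed for argument at $.in...
```

>>> jog_arm:
  increments:
    - {"x": 3.6, "y": 3.6}
    - {"x": 3.6, "y": 3.6}
    - {"x": 3.6, "y": 3.6}
    - {"x": 3.6, "y": 3.6}
    - {"x": 3.6, "y": 3.0}

```text
validation failed for argument at $.in...
```

>>> jog_arm:
  increments:
    - {"x": 0, "y": 0, "z": 0, "rx": 0, "ry": 0, "rz": -0.13, "gripper": 3.0}
    - {"x": 0, "y": 0, "z": 0, "rx": 0, "ry": 0, "rz": -0.13, "gripper": 3.0}
    - {"x": 0, "y": 0, "z": 0, "rx": 0, "ry": 0, "rz": -0.13, "gripper": 3.0}
    - {"x": 0, "y": 0, "z": 0, "rx": 0, "ry": 0, "rz": -0.13, "gripper": 3.0}
    - {"x": 0, "y": 0, "z": 0, "rx": 0, "ry": 0, "rz": -0.13, "gripper": 3.0}

```text
time: 0.72
ee_pos: [0.1687, -0.5496, 0.4042]
tool_rot: [-2.791, -1.439, -0.0]
wrist_force: [0.2, 1.5, 0.8]
finger_gap: 0.354
finger_force: 0.0
```

>>> jog_arm:
  increments:
    - {"x": 0, "y": 0, "z": 0, "rx": 0, "ry": 0, "rz": -0.13, "gripper": 3.0}
    - {"x": 0, "y": 0, "z": 0, "rx": 0, "ry": 0, "rz": -0.13, "gripper": 3.0}
    - {"x": 0, "y": 0, "z": 0, "rx": 0, "ry": 0, "rz": -0.13, "gripper": 3.0}
    - {"x": 0, "y": 0, "z": 0, "rx": 0, "ry": 0, "rz": -0.13, "gripper": 3.0}
    - {"x": 0, "y": 0, "z": 0, "rx": 0, "ry": 0, "rz": -0.13, "gripper": 3.0}

```text
time: 1.35
ee_pos: [0.1687, -0.5496, 0.4042]
tool_rot: [-2.186, -2.255, -0.001]
wrist_force: [-0.0, 0.1, -0.2]
finger_gap: 0.351
finger_force: 0.0
```

>>> jog_arm:
  increments:
    - {"x": 3.6, "y": 3.6, "z": 0, "rx": 0, "ry": 0, "rz": 0, "gripper": 3.0}
    - {"x": 3.6, "y": 3.6, "z": 0, "rx": 0, "ry": 0, "rz": 0, "gripper": 3.0}
    - {"x": 3.6, "y": 3.6, "z": 0, "rx": 0, "ry": 0, "rz": 0, "gripper": 3.0}
    - {"x": 3.6, "y": 3.6, "z": 0, "rx": 0, "ry": 0, "rz": 0, "gripper": 3.0}
    - {"x": 3.6, "y": 3.6, "z": 0, "rx": 0, "ry": 0, "rz": 0, "gripper": 3.0}

```text
time: 1.98
ee_pos: [0.3446, -0.3635, 0.4044]
tool_rot: [-2.191, -2.251, -0.0]
wrist_force: [-0.2, -0.0, -0.6]
finger_gap: 0.351
finger_force: 0.0
```

>>> jog_arm:
  increments:
    - {"x": 3.6, "y": 3.6, "z": 0, "rx": 0, "ry": 0, "rz": 0, "gripper": 3.0}
    - {"x": 3.6, "y": 3.6, "z": 0, "rx": 0, "ry": 0, "rz": 0, "gripper": 3.0}
    - {"x": 3.6, "y": 3.6, "z": 0, "rx": 0, "ry": 0, "rz": 0, "gripper": 3.0}
    - {"x": 3.6, "y": 3.6, "z": 0, "rx": 0, "ry": 0, "rz": 0, "gripper": 3.0}
    - {"x": 3.6, "y": 3.0, "z": 0, "rx": 0, "ry": 0, "rz": 0, "gripper": 3.0}

```text
time: 2.6
ee_pos: [0.5139, -0.1788, 0.4043]
tool_rot: [-2.191, -2.251, 0.001]
wrist_force: [-0.0, -0.1, -0.2]
finger_gap: 0.352
finger_force: 0.0
```

>>> jog_arm:
  increments:
    - {"x": 3.6, "y": 3.0, "z": 0, "rx": 0, "ry": 0, "rz": 0, "gripper": 3.0}
    - {"x": 3.6, "y": 2.0, "z": 0, "rx": 0, "ry": 0, "rz": 0, "gripper": 3.0}
    - {"x": 0, "y": 0, "z": 0, "rx": 0, "ry": 0, "rz": 0, "gripper": 3.0}

```text
time: 2.98
ee_pos: [0.5619, -0.1047, 0.404]
tool_rot: [-2.186, -2.255, 0.0]
wrist_force: [-1.1, -0.5, -0.3]
finger_gap: 0.353
finger_force: 0.0
```

Run:
```python
from h import *
from scipy.spatial.transform import Rotation as R
o=ctrl.observe(); print(o["time"],o["ee_pos"],o["finger_gap"],o["joint_pos"].round(2)); M=R.from_rotvec(o["tool_rot"]).as_matrix();print(M.round(3))
im,d,i=grab("wrist");W=world(i,d);cv2.imwrite("pics/w1.png",im[...,::-1])
hsv=cv2.cvtColor(im,cv2.COLOR_RGB2HSV)
m=(abs(W[...,2]-.104)<.01)&(W[...,0]<.605)&(W[...,0]>.55)&(abs(W[...,1]+.097)<.09)
P=W[m];print(len(P),np.median(P,0),P.min(0),P.max(0))
if len(P)>30: print(cv2.minAreaRect(P[:,:2].astype(np.float32)),np.polyfit(P[:,1],P[:,0],1))
```

```text
2.975 [ 0.56186296 -0.10474414  0.40395783] 0.35289653268050936 [-0.2   0.31  1.57  0.    1.25 -0.24]
[[-0.031  1.    -0.001]
 [ 1.     0.031  0.001]
 [ 0.001 -0.001 -1.   ]]
1966 [ 0.58425143 -0.08858488  0.10671024] [ 0.57649536 -0.16300329  0.10182847] [ 0.60492109 -0.03447696  0.10970115]
((0.5923057794570923, -0.09850475192070007), (0.02818136289715767, 0.12856778502464294), 1.7687225341796875) [-0.0151545   0.58408658]
```

View pics/w1.png

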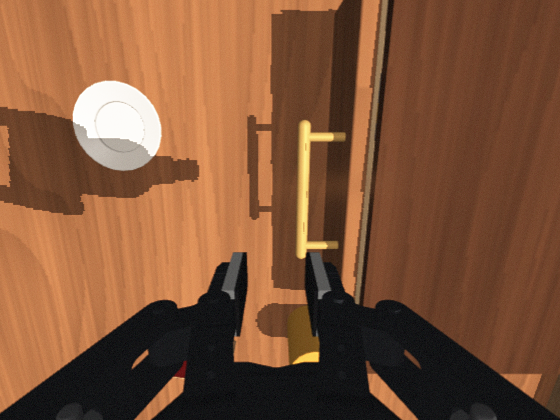

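>>> jog_arm:
  increments:
    - {"x": 0.7, "y": 2.3, "z": 0, "rx": 0, "ry": 0, "rz": 0, "gripper": 2.7}
    - {"x": 0, "y": 0, "z": 4, "rx": 0, "ry": 0, "rz": 0, "gripper": 2.7}
    - {"x": 0, "y": 0, "z": 4, "rx": 0, "ry": 0, "rz": 0, "gripper": 2.7}
    - {"x": 0, "y": 0, "z": 3, "rx": 0, "ry": 0, "rz": 0, "gripper": 2.7}

```text
time: 3.52
ee_pos: [0.5827, -0.1005, 0.2929]
tool_rot: [-2.192, -2.249, 0.003]
wrist_force: [-0.5, 0.8, 1.0]
finger_gap: 0.316
finger_force: 0.0
```

>>> jog_arm:
  increments:
    - {"x": 0, "y": 0, "z": 1.5, "rx": 0, "ry": 0, "rz": 0, "gripper": 2.7}
    - {"x": 0, "y": 0, "z": 1.4, "rx": 0, "ry": 0, "rz": 0, "gripper": 2.7}
    - {"x": 0, "y": 0, "z": 0, "rx": 0, "ry": 0, "rz": 0, "gripper": 2.7}

```text
time: 3.9
ee_pos: [0.5836, -0.0996, 0.2653]
tool_rot: [-2.191, -2.25, 0.001]
wrist_force: [-0.1, -0.7, 0.5]
finger_gap: 0.316
finger_force: 0.0
```

>>> jog_arm:
  increments:
    - {"x": 0, "y": 0, "z": 0, "rx": 0, "ry": 0, "rz": 0, "gripper": 0.5}
    - {"x": 0, "y": 0, "z": 0, "rx": 0, "ry": 0, "rz": 0, "gripper": 0.5}
    - {"x": 0, "y": 0, "z": 0, "rx": 0, "ry": 0, "rz": 0, "gripper": 0.5}
    - {"x": 0, "y": 0, "z": 0, "rx": 0, "ry": 0, "rz": 0, "gripper": 0.5}
  squeeze: 30

```text
time: 4.4
ee_pos: [0.5841, -0.0994, 0.2667]
tool_rot: [2.189, 2.25, 0.002]
wrist_force: [1.1, -0.7, 4.2]
finger_gap: 0.113
finger_force: 30.3
```

>>> jog_arm:
  increments:
    - {"x": 0, "y": -1, "z": 0, "rx": 0, "ry": 0, "rz": 0, "gripper": 0.5}
    - {"x": 0, "y": -1.5, "z": 0, "rx": 0, "ry": 0, "rz": 0, "gripper": 0.5}
    - {"x": 0, "y": -1.5, "z": 0, "rx": 0, "ry": 0, "rz": 0, "gripper": 0.5}
    - {"x": 0, "y": -1.5, "z": 0, "rx": 0, "ry": 0, "rz": 0, "gripper": 0.5}
    - {"x": 0, "y": -1.5, "z": 0, "rx": 0, "ry": 0, "rz": 0, "gripper": 0.5}

```text
time: 5.03
ee_pos: [0.5133, -0.1016, 0.2667]
tool_rot: [2.189, 2.25, 0.001]
wrist_force: [1.3, -1.9, 6.4]
finger_gap: 0.112
finger_force: 30.6
```

>>> jog_arm:
  increments:
    - {"x": 0, "y": -1.5, "z": 0, "rx": 0, "ry": 0, "rz": 0, "gripper": 0.5}
    - {"x": 0, "y": -1.5, "z": 0, "rx": 0, "ry": 0, "rz": 0, "gripper": 0.5}
    - {"x": 0, "y": -1.5, "z": 0, "rx": 0, "ry": 0, "rz": 0, "gripper": 0.5}
    - {"x": 0, "y": -1, "z": 0, "rx": 0, "ry": 0, "rz": 0, "gripper": 0.5}
    - {"x": 0, "y": -0.8, "z": 0, "rx": 0, "ry": 0, "rz": 0, "gripper": 0.5}

```text
time: 5.65
ee_pos: [0.4504, -0.1035, 0.2667]
tool_rot: [2.188, 2.249, 0.001]
wrist_force: [1.0, -3.8, 5.8]
finger_gap: 0.116
finger_force: 30.6
```

>>> jog_arm:
  increments:
    - {"x": 0, "y": -0.8, "z": 0, "rx": 0, "ry": 0, "rz": 0, "gripper": 0.5}
    - {"x": 0, "y": -0.6, "z": 0, "rx": 0, "ry": 0, "rz": 0, "gripper": 0.5}
    - {"x": 0, "y": -0.5, "z": 0, "rx": 0, "ry": 0, "rz": 0, "gripper": 0.5}
    - {"x": 0, "y": 0, "z": 0, "rx": 0, "ry": 0, "rz": 0, "gripper": 0.5}

```text
time: 6.15
ee_pos: [0.4312, -0.104, 0.2667]
tool_rot: [2.189, 2.25, -0.001]
wrist_force: [-1.3, -4.6, 8.4]
finger_gap: 0.113
finger_force: 30.8
```

>>> jog_arm:
  increments:
    - {"x": 0, "y": -0.4, "z": 0, "rx": 0, "ry": 0, "rz": 0, "gripper": 0.5}
    - {"x": 0, "y": -0.4, "z": 0, "rx": 0, "ry": 0, "rz": 0, "gripper": 0.5}
    - {"x": 0, "y": -0.3, "z": 0, "rx": 0, "ry": 0, "rz": 0, "gripper": 0.5}
    - {"x": 0, "y": 0, "z": 0, "rx": 0, "ry": 0, "rz": 0, "gripper": 0.5}

```text
time: 6.65
ee_pos: [0.4221, -0.1043, 0.2667]
tool_rot: [2.186, 2.246, 0.005]
wrist_force: [5.8, -1.8, 1.6]
finger_gap: 0.115
finger_force: 30.3
```

>>> jog_arm:
  increments:
    - {"x": 0, "y": -0.3, "z": 0, "rx": 0, "ry": 0, "rz": 0, "gripper": 0.5}
    - {"x": 0, "y": 0, "z": 0, "rx": 0, "ry": 0, "rz": 0, "gripper": 0.5}

```text
time: 6.9
ee_pos: [0.4209, -0.1043, 0.2668]
tool_rot: [2.184, 2.242, 0.012]
wrist_force: [13.1, -0.8, -5.1]
finger_gap: 0.11
finger_force: 29.7
```

>>> jog_arm:
  increments:
    - {"x": 0, "y": 0, "z": 0, "rx": 0, "ry": 0, "rz": 0, "gripper": 2.7}
    - {"x": 0, "y": 0, "z": 0, "rx": 0, "ry": 0, "rz": 0, "gripper": 2.7}
    - {"x": 0, "y": 0, "z": 0, "rx": 0, "ry": 0, "rz": 0, "gripper": 2.7}

```text
time: 7.28
ee_pos: [0.417, -0.1036, 0.2653]
tool_rot: [-2.19, -2.25, 0.002]
wrist_force: [-0.1, -0.5, -0.4]
finger_gap: 0.312
finger_force: 0.0
```

>>> jog_arm:
  increments:
    - {"x": 0, "y": 0, "z": -1.5, "rx": 0, "ry": 0, "rz": 0, "gripper": 2.7}
    - {"x": 0, "y": 0, "z": -3, "rx": 0, "ry": 0, "rz": 0, "gripper": 2.7}
    - {"x": 0, "y": 0, "z": -4, "rx": 0, "ry": 0, "rz": 0, "gripper": 2.7}
    - {"x": 0, "y": 0, "z": -4, "rx": 0, "ry": 0, "rz": 0, "gripper": 2.7}
    - {"x": 0, "y": 0, "z": -3, "rx": 0, "ry": 0, "rz": 0, "gripper": 2.7}

```text
time: 7.9
ee_pos: [0.4173, -0.1037, 0.4222]
tool_rot: [2.191, 2.251, 0.0]
wrist_force: [0.9, -0.6, 0.3]
finger_gap: 0.315
finger_force: 0.0
```

Run:
```python
from h import *
for n in("top","wrist"):
    im,d,i=grab(n); np.savez(f"{n}1.npz",im=im,d=d,W=world(i,d)); cv2.imwrite(f"pics/{n}1.png",im[...,::-1])
a,b=cv2.imread("pics/top1.png"),cv2.imread("pics/wrist1.png")
cv2.imwrite("pics/both1.png",np.hstack([a[60:360,150:480],b[:300,:460]]))
```

```text
(no output)
```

View pics/both1.png

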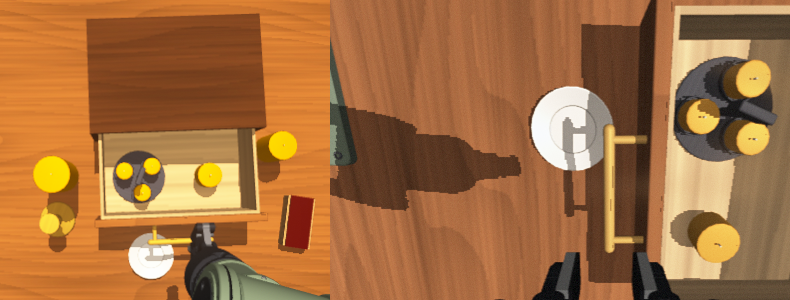

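The drawer is open, and the carrier stands in its left half. In the top view its candles are near (274,231), (302,226) and (293,252). In the wrist view they are near (421,77), (370,115) and (421,138), with the grip plate at about (427,108). The stub is in the right half.

Run:
```python
from h import *
for n,box in(("top",(190,280,250,325)),("wrist",(40,170,340,455))):
    z=np.load(n+"1.npz");W=z["W"];im=z["im"];hsv=cv2.cvtColor(im,cv2.COLOR_RGB2HSV)
    B=np.zeros(W.shape[:2],bool);B[box[0]:box[1],box[2]:box[3]]=1
    c=B&(abs(W[...,2]-.067)<.006)&(hsv[...,1]>110)
    k,l,s,_=cv2.connectedComponentsWithStats(cv2.morphologyEx(c.astype(np.uint8),cv2.MORPH_OPEN,np.ones((3,3))))
    for j in range(1,k):
        if s[j,4]>60:
            P=W[l==j];r=cv2.minEnclosingCircle(P[:,:2].astype(np.float32));print(n,"candle",s[j,4],np.mean(P,0).round(4),np.round(r[0],4),round(r[1],4))
    g=B&(W[...,2]>.095)&(W[...,2]<.122)&(hsv[...,1]<90)&(hsv[...,2]<120)
    P=W[g];
    if len(P)>10:
        t=P[P[:,2]>.108];print(n,"grip",len(P),len(t),P.min(0),P.max(0))
        if len(t)>5:print(cv2.minAreaRect(t[:,:2].astype(np.float32)),t.mean(0)); vv=np.linalg.svd(t[:,:2]-t[:,:2].mean(0))[2][0] if len(t)<3000 else 0;print("ang",np.arctan2(vv[1],vv[0]))
    if n=="wrist":
        for x0 in(150,190,210): print([(u,*W[x0,u].round(3)[[0,2]]) for u in range(305,350,3)])
    pl=(hsv[...,1]<90)&(abs(W[...,2]-.027)<.005)&B;P=W[pl];print("plate",len(P),cv2.minEnclosingCircle(P[:,:2].astype(np.float32)) if len(P) else 0)
```

```text
top candle 222 [ 0.5753 -0.0504  0.0672] [ 0.5756 -0.0502] 0.0179
top candle 220 [0.5651 0.0075 0.0671] [0.5655 0.0076] 0.0178
top candle 220 [ 0.5198 -0.0296  0.0671] [ 0.52   -0.0297] 0.0176
top grip 55 53 [ 0.5360767  -0.03267867  0.09967759] [ 0.56959893 -0.01466795  0.11694048]
((0.5529512166976929, -0.0238775797188282), (0.009893426671624184, 0.03424852713942528), 69.51663208007812) [ 0.55215638 -0.02270566  0.11374752]
ang 2.820507492212886
plate 1088 ((0.5434397459030151, -0.014518791809678078), 0.06957383453845978)
wrist candle 1095 [0.5606 0.0058 0.0671] [0.5617 0.0056] 0.0178
wrist candle 973 [ 0.5156 -0.0311  0.0671] [ 0.5167 -0.0315] 0.0179
wrist candle 911 [ 0.5701 -0.0519  0.067 ] [ 0.5716 -0.0517] 0.0182
wrist grip 646 523 [ 0.53194148 -0.03557095  0.09511092] [ 0.56763974 -0.01569388  0.11635212]
((0.5501253008842468, -0.025868989527225494), (0.010281083174049854, 0.03614870458841324), 69.5029296875) [ 0.54888877 -0.02578876  0.11383116]
ang -0.35826433576106015
[(305, np.float64(0.456), np.float64(0.001)), (308, np.float64(0.456), np.float64(0.041)), (311, np.float6
[... 1294 characters left out ...]
np.float64(0.458), np.float64(0.058)), (311, np.float64(0.457), np.float64(0.085)), (314, np.float64(0.457), np.float64(0.109)), (317, np.float64(0.457), np.float64(0.126)), (320, np.float64(0.46), np.float64(0.128)), (323, np.float64(0.463), np.float64(0.127)), (326, np.float64(0.465), np.float64(0.128)), (329, np.float64(0.468), np.float64(0.128)), (332, np.float64(0.471), np.float64(0.128)), (335, np.float64(0.476), np.float64(0.118)), (338, np.float64(0.501), np.float64(0.022)), (341, np.float64(0.505), np.float64(0.023)), (344, np.float64(0.509), np.float64(0.023)), (347, np.float64(0.513), np.float64(0.021))]
plate 3988 ((0.5376507043838501, -0.022755419835448265), 0.08106078207492828)
```

>>> jog_arm:
  increments:
    - {"x": 1.85, "y": 3.4, "z": 0, "rx": 0, "ry": 0, "rz": 0, "gripper": 4}
    - {"x": 1.85, "y": 3.4, "z": 0, "rx": 0, "ry": 0, "rz": 0, "gripper": 4}
    - {"x": 1.85, "y": 3.4, "z": 0, "rx": 0, "ry": 0, "rz": 0, "gripper": 4}
    - {"x": 1.85, "y": 3.3, "z": 0, "rx": 0, "ry": 0, "rz": 0, "gripper": 4}
    - {"x": 0, "y": 0, "z": 0, "rx": 0, "ry": 0, "rz": -0.132, "gripper": 4}

```text
time: 8.62
ee_pos: [0.5522, -0.025, 0.4183]
tool_rot: [-2.03, -2.395, 0.003]
wrist_force: [-0.9, 0.5, 0.6]
finger_gap: 0.468
finger_force: 0.0
```

>>> jog_arm:
  increments:
    - {"x": 0, "y": 0, "z": 0, "rx": 0, "ry": 0, "rz": -0.132, "gripper": 4}
    - {"x": 0, "y": 0, "z": 0, "rx": 0, "ry": 0, "rz": -0.132, "gripper": 4}
    - {"x": 0, "y": 0, "z": 0, "rx": 0, "ry": 0, "rz": -0.132, "gripper": 4}
    - {"x": 0, "y": 0, "z": 0, "rx": 0, "ry": 0, "rz": -0.132, "gripper": 4}
    - {"x": 0, "y": 0, "z": 0, "rx": 0, "ry": 0, "rz": -0.132, "gripper": 4}

```text
time: 9.25
ee_pos: [0.5503, -0.0262, 0.4189]
tool_rot: [-1.146, -2.922, 0.002]
wrist_force: [0.0, 0.8, 0.2]
finger_gap: 0.469
finger_force: 0.0
```

>>> jog_arm:
  increments:
    - {"x": 0, "y": 0, "z": 0, "rx": 0, "ry": 0, "rz": -0.132, "gripper": 4}
    - {"x": 0, "y": 0, "z": 0, "rx": 0, "ry": 0, "rz": -0.132, "gripper": 4}
    - {"x": 0, "y": 0, "z": 0, "rx": 0, "ry": 0, "rz": -0.132, "gripper": 4}
    - {"x": 0, "y": 0, "z": 0, "rx": 0, "ry": 0, "rz": 0, "gripper": 4}

```text
time: 9.75
ee_pos: [0.5504, -0.0262, 0.4192]
tool_rot: [-0.558, -3.089, 0.001]
wrist_force: [-0.7, 0.3, -0.1]
finger_gap: 0.465
finger_force: 0.0
```

Run:
```python
from h import *
from scipy.spatial.transform import Rotation as R
o=ctrl.observe();M=R.from_rotvec(o["tool_rot"]).as_matrix();print(o["time"],o["ee_pos"],M.round(3),np.arctan2(M[1,1],M[0,1]))
im,d,i=grab("wrist");W=world(i,d);hsv=cv2.cvtColor(im,cv2.COLOR_RGB2HSV);cv2.imwrite("pics/w2.png",im[...,::-1]);print(np.array(i["world_from_camera"])[:3,3])
B=(abs(W[...,0]-.55)<.07)&(abs(W[...,1]+.026)<.07)
c=B&(abs(W[...,2]-.067)<.006)&(hsv[...,1]>110)
k,l,s,_=cv2.connectedComponentsWithStats(cv2.morphologyEx(c.astype(np.uint8),cv2.MORPH_OPEN,np.ones((3,3))))
for j in range(1,k):
    if s[j,4]>60:
        P=W[l==j];r=cv2.minEnclosingCircle(P[:,:2].astype(np.float32));print("candle",s[j,4],np.round(r[0],4),round(r[1],4))
g=B&(W[...,2]>.108)&(W[...,2]<.122);P=W[g];print(len(P))
if len(P)>20:
    r=cv2.minAreaRect(P[:,:2].astype(np.float32));print(r); e=np.array(r[0])-o["ee_pos"][:2];print("tool x,y offset cm",100*e@M[:2,0],100*e@M[:2,1])
```

```text
9.75 [ 0.55036045 -0.02618266  0.41921642] [[-0.937  0.35  -0.003]
 [ 0.35   0.937  0.   ]
 [ 0.003 -0.001 -1.   ]] 1.2134634105013402
[0.4747384  0.00114821 0.38906956]
candle 872 [ 0.517  -0.0317] 0.0179
candle 822 [0.5622 0.0059] 0.0178
candle 684 [ 0.5723 -0.0523] 0.0181
410
((0.5503628253936768, -0.02610136941075325), (0.009546958841383457, 0.035673193633556366), 69.75476837158203)
tool x,y offset cm 0.0026211438146804622 0.0076984129792589595
```

View pics/w2.png

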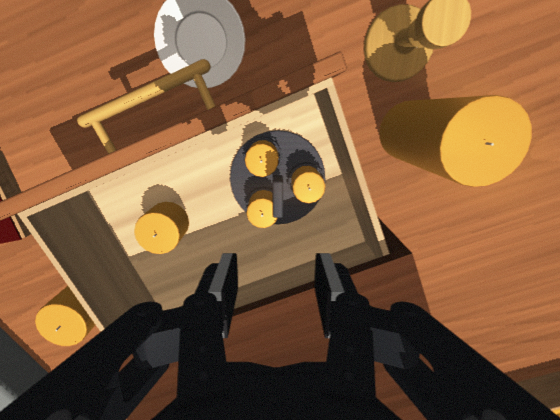

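The carrier's three candles are around (285,180). The grip plate at (278,195) lines up with the line midway between the fingers, and the measured offset is under 0.1 mm.

>>> jog_arm:
  increments:
    - {"x": 0, "y": 0, "z": 4, "rx": 0, "ry": 0, "rz": 0, "gripper": 4}
    - {"x": 0, "y": 0, "z": 4, "rx": 0, "ry": 0, "rz": 0, "gripper": 4}
    - {"x": 0, "y": 0, "z": 3, "rx": 0, "ry": 0, "rz": 0, "gripper": 4}
    - {"x": 0, "y": 0, "z": 2, "rx": 0, "ry": 0, "rz": 0, "gripper": 4}
    - {"x": 0, "y": 0, "z": 1.5, "rx": 0, "ry": 0, "rz": 0, "gripper": 4}

```text
time: 10.42
ee_pos: [0.5504, -0.0262, 0.2743]
tool_rot: [-0.558, -3.09, 0.0]
wrist_force: [0.7, 0.9, 0.4]
finger_gap: 0.468
finger_force: 0.0
```

>>> jog_arm:
  increments:
    - {"x": 0, "y": 0, "z": 1, "rx": 0, "ry": 0, "rz": 0, "gripper": 4}
    - {"x": 0, "y": 0, "z": 0.8, "rx": 0, "ry": 0, "rz": 0, "gripper": 4}
    - {"x": 0, "y": 0, "z": 0, "rx": 0, "ry": 0, "rz": 0, "gripper": 4}
    - {"x": 0, "y": 0, "z": 0, "rx": 0, "ry": 0, "rz": 0, "gripper": 4}

```text
time: 10.92
ee_pos: [0.5509, -0.0262, 0.2582]
tool_rot: [0.556, 3.091, 0.0]
wrist_force: [-0.5, -0.3, -0.3]
finger_gap: 0.47
finger_force: 0.0
```

>>> jog_arm:
  increments:
    - {"x": 0, "y": 0, "z": 0, "rx": 0, "ry": 0, "rz": 0, "gripper": 1.5}
    - {"x": 0, "y": 0, "z": 0, "rx": 0, "ry": 0, "rz": 0, "gripper": 1.5}
    - {"x": 0, "y": 0, "z": 0, "rx": 0, "ry": 0, "rz": 0, "gripper": 1.5}

```text
time: 11.3
ee_pos: [0.5507, -0.0262, 0.2579]
tool_rot: [0.556, 3.092, -0.0]
wrist_force: [0.2, 0.1, 0.7]
finger_gap: 0.176
finger_force: 0.0
```

>>> jog_arm:
  increments:
    - {"x": 0, "y": 0, "z": 0.3, "rx": 0, "ry": 0, "rz": 0, "gripper": 1.5}
    - {"x": 0, "y": 0, "z": 0, "rx": 0, "ry": 0, "rz": 0, "gripper": 1.1}
    - {"x": 0, "y": 0, "z": 0, "rx": 0, "ry": 0, "rz": 0, "gripper": 0.9}
    - {"x": 0, "y": 0, "z": 0, "rx": 0, "ry": 0, "rz": 0, "gripper": 0.3}
    - {"x": 0, "y": 0, "z": 0, "rx": 0, "ry": 0, "rz": 0, "gripper": 0.3}
  squeeze: 70

```text
time: 11.92
ee_pos: [0.5507, -0.0261, 0.2545]
tool_rot: [-0.556, -3.092, 0.0]
wrist_force: [0.8, 1.6, -2.2]
finger_gap: 0.105
finger_force: 68.2
```

>>> jog_arm:
  increments:
    - {"x": 0, "y": 0, "z": 0, "rx": 0, "ry": 0, "rz": 0, "gripper": 0.3}
    - {"x": 0, "y": 0, "z": 0, "rx": 0, "ry": 0, "rz": 0, "gripper": 0.3}
    - {"x": 0, "y": 0, "z": -0.2, "rx": 0, "ry": 0, "rz": 0, "gripper": 0.3}
    - {"x": 0, "y": 0, "z": -0.3, "rx": 0, "ry": 0, "rz": 0, "gripper": 0.3}
    - {"x": 0, "y": 0, "z": -0.3, "rx": 0, "ry": 0, "rz": 0, "gripper": 0.3}

```text
time: 12.55
ee_pos: [0.5505, -0.0263, 0.2627]
tool_rot: [-0.556, -3.091, 0.001]
wrist_force: [0.3, -0.0, -5.6]
finger_gap: 0.106
finger_force: 68.1
```

>>> jog_arm:
  increments:
    - {"x": 0, "y": 0, "z": -0.5, "rx": 0, "ry": 0, "rz": 0, "gripper": 0.3}
    - {"x": 0, "y": 0, "z": -0.8, "rx": 0, "ry": 0, "rz": 0, "gripper": 0.3}
    - {"x": 0, "y": 0, "z": -1, "rx": 0, "ry": 0, "rz": 0, "gripper": 0.3}
    - {"x": 0, "y": 0, "z": -1.2, "rx": 0, "ry": 0, "rz": 0, "gripper": 0.3}
    - {"x": 0, "y": 0, "z": -1.2, "rx": 0, "ry": 0, "rz": 0, "gripper": 0.3}

```text
time: 13.18
ee_pos: [0.5507, -0.0262, 0.3108]
tool_rot: [0.556, 3.091, 0.0]
wrist_force: [-0.1, 0.0, -5.9]
finger_gap: 0.107
finger_force: 68.1
```

>>> jog_arm:
  increments:
    - {"x": 0, "y": 0, "z": -1.2, "rx": 0, "ry": 0, "rz": 0, "gripper": 0.3}
    - {"x": 0, "y": 0, "z": -1.2, "rx": 0, "ry": 0, "rz": 0, "gripper": 0.3}
    - {"x": 0, "y": 0, "z": -1.2, "rx": 0, "ry": 0, "rz": 0, "gripper": 0.3}
    - {"x": 0, "y": 0, "z": -1.2, "rx": 0, "ry": 0, "rz": 0, "gripper": 0.3}
    - {"x": 0, "y": 0, "z": -1.2, "rx": 0, "ry": 0, "rz": 0, "gripper": 0.3}

```text
time: 13.8
ee_pos: [0.5507, -0.0262, 0.3705]
tool_rot: [0.556, 3.092, -0.0]
wrist_force: [0.4, -0.1, -5.6]
finger_gap: 0.108
finger_force: 68.1
```

>>> jog_arm:
  increments:
    - {"x": 0, "y": 0, "z": -1.2, "rx": 0, "ry": 0, "rz": 0, "gripper": 0.3}
    - {"x": 0, "y": 0, "z": -1.2, "rx": 0, "ry": 0, "rz": 0, "gripper": 0.3}
    - {"x": 0, "y": 0, "z": -1.2, "rx": 0, "ry": 0, "rz": 0, "gripper": 0.3}
    - {"x": 0, "y": 0, "z": -1.2, "rx": 0, "ry": 0, "rz": 0, "gripper": 0.3}
    - {"x": 0, "y": 0, "z": -1.2, "rx": 0, "ry": 0, "rz": 0, "gripper": 0.3}

```text
time: 14.42
ee_pos: [0.5507, -0.0262, 0.4305]
tool_rot: [0.556, 3.092, -0.0]
wrist_force: [0.2, 0.3, -5.7]
finger_gap: 0.106
finger_force: 68.1
```

>>> jog_arm:
  increments:
    - {"x": 0, "y": 0, "z": -1, "rx": 0, "ry": 0, "rz": 0, "gripper": 0.3}
    - {"x": 0, "y": 0, "z": -0.6, "rx": 0, "ry": 0, "rz": 0, "gripper": 0.3}
    - {"x": 0, "y": 0, "z": -0.3, "rx": 0, "ry": 0, "rz": 0, "gripper": 0.3}
    - {"x": 0, "y": 0, "z": 0, "rx": 0, "ry": 0, "rz": 0, "gripper": 0.3}
    - {"x": 0, "y": 0, "z": 0, "rx": 0, "ry": 0, "rz": 0, "gripper": 0.3}

```text
time: 15.05
ee_pos: [0.5507, -0.0262, 0.4482]
tool_rot: [-0.556, -3.091, 0.0]
wrist_force: [0.4, -0.8, -5.8]
finger_gap: 0.107
finger_force: 68.1
```

Run:
```python
from h import *
o=ctrl.observe();print(o["time"],o["ee_pos"],o["tool_rot"],o["wrist_force"])
out=[]
for n in("scene","wrist"):
    im,d,i=grab(n);W=world(i,d);hsv=cv2.cvtColor(im,cv2.COLOR_RGB2HSV);out.append(im[...,::-1])
    B=(abs(W[...,0]-.55)<.09)&(abs(W[...,1]+.026)<.09)&(hsv[...,1]>110)&(W[...,2]>.243)&(W[...,2]<.275)
    k,l,s,_=cv2.connectedComponentsWithStats(B.astype(np.uint8))
    for j in range(1,k):
        if s[j,4]>40: P=W[l==j];print(n,s[j,4],np.median(P,0).round(4),P[:,2].max().round(4))
cv2.imwrite("pics/held.png",np.hstack([out[0][60:360,100:480],out[1][:300,150:560]]))
```

```text
15.05 [ 0.55066008 -0.02618631  0.44824028] [-5.55747482e-01 -3.09108300e+00  3.44059248e-04] [ 0.37543502 -0.79674137 -5.84555324]
scene 74 [ 0.559  -0.0539  0.2559] 0.2744
scene 223 [0.5577 0.0119 0.2588] 0.2675
scene 240 [ 0.5131 -0.0253  0.2584] 0.2663
wrist 3405 [ 0.5144 -0.031   0.261 ] 0.2681
wrist 3148 [0.557  0.0052 0.2609] 0.2673
wrist 398 [ 0.5574 -0.0602  0.2598] 0.2625
```

View pics/held.png

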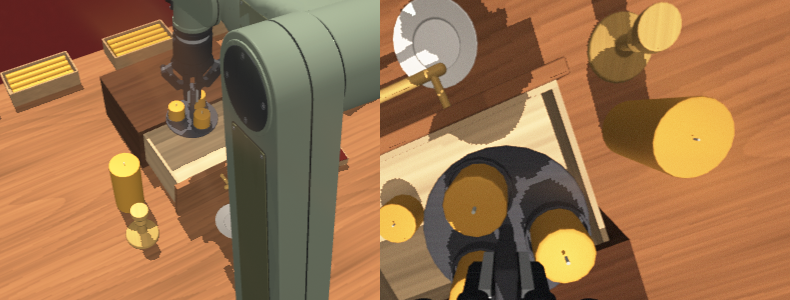

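The carrier is held level with all three candles in their cups. Their tops are at z≈0.261, so the underside is at about 0.216, and the drawer is still out. I'll hold it there for over 2 s.

>>> jog_arm:
  increments:
    - {"x": 0, "y": 0, "z": 0, "rx": 0, "ry": 0, "rz": 0, "gripper": 0.3}
    - {"x": 0, "y": 0, "z": 0, "rx": 0, "ry": 0, "rz": 0, "gripper": 0.3}
    - {"x": 0, "y": 0, "z": 0, "rx": 0, "ry": 0, "rz": 0, "gripper": 0.3}
    - {"x": 0, "y": 0, "z": 0, "rx": 0, "ry": 0, "rz": 0, "gripper": 0.3}
    - {"x": 0, "y": 0, "z": 0, "rx": 0, "ry": 0, "rz": 0, "gripper": 0.3}

```text
time: 15.78
ee_pos: [0.5507, -0.0262, 0.4487]
tool_rot: [0.556, 3.092, -0.0]
wrist_force: [0.2, 0.2, -6.3]
finger_gap: 0.106
finger_force: 68.1
```

>>> jog_arm:
  increments:
    - {"x": 0, "y": 0, "z": 0, "rx": 0, "ry": 0, "rz": 0, "gripper": 0.3}
    - {"x": 0, "y": 0, "z": 0, "rx": 0, "ry": 0, "rz": 0, "gripper": 0.3}
    - {"x": 0, "y": 0, "z": 0, "rx": 0, "ry": 0, "rz": 0, "gripper": 0.3}
    - {"x": 0, "y": 0, "z": 0, "rx": 0, "ry": 0, "rz": 0, "gripper": 0.3}
    - {"x": 0, "y": 0, "z": 0, "rx": 0, "ry": 0, "rz": 0, "gripper": 0.3}

```text
time: 16.4
ee_pos: [0.5507, -0.0262, 0.4487]
tool_rot: [-0.556, -3.092, 0.0]
wrist_force: [-0.1, -0.2, -6.0]
finger_gap: 0.103
finger_force: 68.1
```

>>> jog_arm:
  increments:
    - {"x": 0, "y": 0, "z": 0, "rx": 0, "ry": 0, "rz": 0, "gripper": 0.3}
    - {"x": 0, "y": 0, "z": 0, "rx": 0, "ry": 0, "rz": 0, "gripper": 0.3}
    - {"x": 0, "y": 0, "z": 0, "rx": 0, "ry": 0, "rz": 0, "gripper": 0.3}
    - {"x": 0, "y": 0, "z": 0, "rx": 0, "ry": 0, "rz": 0, "gripper": 0.3}
    - {"x": 0, "y": 0, "z": 0, "rx": 0, "ry": 0, "rz": 0, "gripper": 0.3}

```text
time: 17.02
ee_pos: [0.5507, -0.0262, 0.4487]
tool_rot: [0.556, 3.092, -0.0]
wrist_force: [-0.2, -0.0, -5.5]
finger_gap: 0.108
finger_force: 68.1
```

>>> jog_arm:
  increments:
    - {"x": 0, "y": 0, "z": 0, "rx": 0, "ry": 0, "rz": 0, "gripper": 0.3}
    - {"x": 0, "y": 0, "z": 0, "rx": 0, "ry": 0, "rz": 0, "gripper": 0.3}
    - {"x": 0, "y": 0, "z": 0, "rx": 0, "ry": 0, "rz": 0, "gripper": 0.3}
    - {"x": 0, "y": 0, "z": 0, "rx": 0, "ry": 0, "rz": 0, "gripper": 0.3}
    - {"x": 0, "y": 0, "z": 0, "rx": 0, "ry": 0, "rz": 0, "gripper": 0.3}

```text
time: 17.65
ee_pos: [0.5507, -0.0262, 0.4487]
tool_rot: [-0.556, -3.092, 0.0]
wrist_force: [0.3, -0.7, -5.5]
finger_gap: 0.103
finger_force: 68.1
```

Run:
```python
from h import *
im,d,i=grab("wrist");W=world(i,d)
p=W[(abs(W[...,2]-.128)<.003)&(W[...,0]<.5)&(abs(W[...,1]+.09)<.18)]
if len(p): print("panel front x",np.percentile(p[:,0],[2,98]),p[:,1].min(),p[:,1].max())
print(ctrl.observe()["ee_pos"]); print(ctrl.close_job())
```

```text
panel front x [0.45406998 0.4745104 ] -0.26990176938912774 0.0636040485101772
[ 0.5507145  -0.02621986  0.44869854]
the job is handed in; nothing more can be done
None
```

I handed the job in at about 18 s: the drawer is out to its stop, and the carrier was held still and level over it for 2.5 s and is still gripped, with its underside about 7.5 cm above the cabinet top, all three candles in their cups, and the thick candle left in the drawer.

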